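# Index the drill jig to the next hole

### The job

Get the indexing drill jig ready for the fourth hole of its flange blank: lift the hinged bush leaf, which has a red cross-bar for a handle, and lay it right back so that it stays open, push the round table with the black pins exactly one place anticlockwise (seen from above) until it clicks in with the next punched mark where the drilled hole was, then bring the leaf down again, without letting it drop, until it lies fully home on its rest post. Never turn the table with the leaf down, and never turn it backwards or past that place. Leave the other things on the bench where they are.

Things in the scene. Friction and masses are not known exactly. Their poses are not given: they have to be found in the camera images.
- jig: Green indexing drill jig bolted to the bench, base plate 200 x 236 x 14 mm. Origin: on the vertical axis of its round table, at bench level; z up. The drilling station (the bush's place with the leaf down) is 38 mm from the axis along the jig's +x. The leaf runs along the jig's y: hinge bracket (to 115 mm high) on the -y side, rest post on the +y side. The black plunger knob on the +x side needs no touch.
- table_top (a point): Centre of the steel round table's top face, on its axis, 60 mm above the bench; table 160 mm across. Six black upright push pins, 14 mm across, 30 mm high, stand on it 70 mm from the axis; in every detent place they are at 30, 90, 150, 210, 270 and 330 degrees from the jig's +x, anticlockwise seen from above. They pass under the leaf.
- blank_top (a point): Centre of the top of the aluminium flange blank, 100 mm across, 10 mm thick, top 95 mm above the bench, clamped on the table by a hex nut that reaches 116 mm above the bench. Six hole places 60 degrees apart on a 76 mm circle: three drilled (black, at 0, 60 and 120 degrees from the jig's +x at the start), three blue spots with a white cross.
- dial (a joint): Angle of the round table, rad: 0 at the start, in a detent; grows anticlockwise seen from above. Detents are 1.047 (60 degrees) apart. A sprung roller holds each: about 8 N at a push pin starts it moving, easier towards half way (0.52); beyond half way the spring draws the table on into the next place and stops it there. The bearing is damped, so it does not coast on.
- leaf (a joint): Angle of the bush leaf about its level hinge, rad: 0 fully down on the rest post, 1.57 upright, 1.85 laid back on its stop. It swings freely: let go past upright it falls back to the stop and stays; let go before upright it falls shut. Weight 0.32 kg. Aluminium strip 38 mm wide, 10 mm thick, centred on jig x = 38 mm.
- leaf_hinge (a point): Middle of the leaf's hinge line, which is parallel to the jig's x: at x = 38, y = -88 mm in the jig frame, 103 mm above the bench.
- bar_near (a point): Point on the axis of the red cross-bar, in the middle of its free end on the robot's side, at jig x = -2 mm; moves with the leaf. The bar is 12 mm thick, 110 mm long (jig x -17 to 93 mm), parallel to the hinge, 193 mm from it: leaf down, at jig y = 105 mm, 103 mm high; laid back, at y = -141 mm, 288 mm high. Its ends stick out free beside the leaf and can be gripped from above.
- bush (a point): Lower mouth of the steel drill bush in the leaf, on the bush's axis, 88 mm from the hinge. With the leaf down it is over the drilling station, 1 mm above the blank.
- next_mark (a point): The next punched mark, a blue spot with a white cross on top of the flange blank; 60 degrees clockwise of the drilling station at the start. It turns with the table.
- oil_bottle: White oil bottle, 42 mm across, 115 mm high, standing beside the jig. To be left alone.
- chip_brush: Chip brush with wooden handle, 190 mm long, lying on the bench between the robot and the jig. To be left alone.
- flange_a: Finished flange with six holes, 100 mm across, 10 mm thick, lying on the bench, the lower one of two. To be left alone.
- flange_b: The upper one of the two finished flanges. To be left alone.
- cordless_drill: Red and black cordless drill standing on its battery, 240 mm long with its bit and 205 mm high. To be left alone.
- caliper: Digital caliper, 235 mm long, lying on the bench. To be left alone.
- multimeter: Yellow multimeter, 90 x 186 x 42 mm, lying on the bench. To be left alone.
- cutters: Red-handled side cutters, about 160 mm long, lying on the bench. To be left alone.

How it is judged:
On the way, in this order (a step that is already met when the one before it is completed fails the run):
1. the leaf is laid back past upright, with the table still in its first place (value of joint leaf above 1.65 rad and value of joint dial below 0.15 rad), for 0.2 s.
2. with the leaf open, the table has clicked into the next place (value of joint leaf above 1.65 rad and value of joint dial between 0.99 and 1.105 rad and velocity of joint dial between -0.1 and 0.1 rad/s), for 0.3 s.
At the end, for the whole second after the job is handed in: The leaf lies fully down on its rest post (within 0.03 rad), the table rests in the place one detent anticlockwise of the start (within 0.057 rad), and the next punched mark is under the bush within 3 mm sideways (value of joint leaf below 0.03 rad and value of joint dial between 0.99 and 1.105 rad and horizontal distance between bush and next_mark below 0.003 m); the robot touches nothing.
It fails at once if the table is turned out of its place while the leaf is down or nearly down (value of joint leaf below 0.4 rad and (value of joint dial below -0.15 rad or value of joint dial between 0.15 and 0.9 rad or value of joint dial above 1.2 rad)).
It fails at once if the table is turned backwards or run past the next place (value of joint dial below -0.35 rad or value of joint dial above 1.4 rad).
It fails at once if the leaf is let drop on to its rest post (value of joint leaf below 0.1 rad and velocity of joint leaf below -2.2 rad/s).
It fails at once if a bystander is pushed away or knocked over (distance of any of oil_bottle, chip_brush, flange_a, flange_b, cordless_drill, caliper, multimeter, cutters from where it was at the start of the episode above 0.025 m or angle between any of oil_bottle, cordless_drill's own z axis and vertical above 0.5 rad).
It also fails if it takes over 72 s, if anything falls off the work surface, if the arm or the gripper's body presses on something with over 40 N, if the wrist force passes 120 N, or if a joint passes its speed limit or range.

### The arm

A 7-joint arm with a two-finger parallel gripper is mounted at the origin on the work surface. World frame = base frame: x ahead of the robot, y to its left, z up, the work surface at z = 0. Lengths are in m, angles in rad, forces in N, time in s.
With the tool pointing down it reaches from about 0.4 to 0.85 m from the base axis. Payload 6.9 kg.
Tool frame: the origin (TCP) lies midway between the tips of the shut fingers; the grasp point (between the pads) lies behind it (ctrl.pinch_z is the z of the grasp point in the tool frame, in m); z points along the fingers, y is the direction in which the jaws open and shut (so a half turn about z gives the same grasp; the last joint's range is limited). The gripper opens to 85 mm and grips with 20 to 120 N. Pads are 22 mm wide; open, the fingers measure 114 mm over their backs; the gripper's body (76 mm by 85 mm) begins 54 mm behind the grasp point. The pads swing forward as they close: fully open they stand 13 mm farther back than shut.
Start: joints at [1.294, 0.507, -0.238, 1.5, 0.126, 1.149, -0.155], TCP at [0.233, -0.58, 0.231] pointing down, gripper open.
Joint ranges: [-3.08, 3.08], [-0.24, 2.05], [-1.43, 1.35], [0, 2.5], [-1.52, 4.66], [0.17, 1.96], [-2.89, 2.89]. Speed limits (rad/s): [2.39, 2.39, 3.14, 3.14, 3.14, 3.14, 3.14].

### API

Orientations are given as a unit quaternion [w, x, y, z].
In Python, from station import ctrl, get_state, vision, ticket, models gives the robot as it stands. Calls block until the motion is done:
- ctrl.movep(position, orientation): joint-space move of the TCP to a pose.
- ctrl.movel(position, frame=None, max_speed=0.15): straight line of the TCP; frame=None keeps the orientation; max_speed is the mean speed in m/s.
- ctrl.set_joints(angles): joint-space move.
- ctrl.ungrasp() and ctrl.close_gripper(force=None): open the fingers fully, or close them until they stop; force is the grip in N (None keeps the last).
- ctrl.pause(seconds).
- ctrl.ik(position, orientation): joint angles nearest the present ones, or None.
- get_state(): the state.
- vision.grab_frame(name): name is "scene" or "side" or "wrist"; returns (picture, depth): 384x512x3 uint8, blue, green, red; 384x512 float32, m along the optical axis (not along the pixel's ray), 0 where there is no reading.
- vision.camera_info(name): a dict with "mtx" (3x3 intrinsics, pixels), "R" (3x3) and "t" (3): a world point X has camera coordinates R X + t; the wrist camera has in their place "hand_eye" (4x4, takes a point from camera to tool coordinates, whose origin is the TCP and whose axes are the flange's). Camera axes: x right, y down, z forward; pixel columns grow to the right and rows downward; lengths in m; the calibration is good to about 2 mm. The wrist camera is an equidistant fisheye: a pixel r from the principal point sees the ray r / f radians off the axis. A picture is of the moment at which its call begins: read the wrist's pose just before it. camera_info takes no time and is no camera call.
A pose or a line that the arm cannot do raises ctrl.Unreachable and nothing moves.
- ticket.close_job(): hands the job in, once; it reports no verdict.
Trained networks look in the newest picture that a camera, given by its name, has taken for a name from the list of things; names that differ only in an ending like _2 or _b are one class to them, and where a whole thing is asked for, a point or a joint stands for the part that bears it (a point fixed in the world has none). Each returns a list of dicts, best first, with "p" (0 to 1); they miss things now and then, are a little off and sometimes report something else, mostly with a low value. They report only what shows in the picture. A call takes as long as a camera call.
- models.recognise(camera, target): "point" ([column, row] in pixels, amid what is visible of it).
- models.masks_of(camera, target): "mask" (384x512 bool, what is visible of it) and "point" ([column, row] in pixels, amid what is visible of it).
The state is a dict: "time": time; "qpos": joint angles; "qd": joint speeds; "tau": joint torques, N m; "tcp_pos": TCP position; "eef_rot": TCP orientation; "contact_force": force on the tool from outside, world axes, zero at the start; "wrist_torque": the same for the moment, N m; "width": finger opening in m.
Only numpy, scipy, OpenCV 4.12 (cv2) and the standard library are available. Lean on these libraries where they do the work, as an engineer would, in place of code of your own. Each camera call takes 0.05 s, during which the arm holds its last target.

## Working session

There is one attempt and no reset: what is moved stays moved. The work goes in short steps, each a Python script; the robot and the scene stay as the last script left them, time stands still between calls to the robot, and variables do not carry over. Pictures are saved under pics/ and viewed, and the job is handed in when it is done.

```bash
ls; mkdir -p pics
python3 - <<'E'
from station import ctrl, get_state, vision, models
import cv2
s=get_state(); print(s['time'],s['tcp_pos'],s['eef_rot'],s['width'],ctrl.pinch_z)
for n in ['scene','side','wrist']:
    im,d=vision.grab_frame(n); cv2.imwrite(f'pics/{n}0.png',im)
    ci=vision.camera_info(n); print(n,{k:(v.tolist() if hasattr(v,'tolist') else v) for k,v in ci.items()})
    for t in ['jig','bar_near','next_mark','leaf_hinge','table_top','blank_top','bush','oil_bottle','cordless_drill']:
        r=models.recognise(n,t); print(t,[(x['point'],round(x['p'],2)) for x in r[:2]])
print(get_state()['time'])
E
```

```text
pics
0.0 [ 0.23318518 -0.57932434  0.23043301] [-8.79751503e-04  9.81735283e-01  1.90249910e-01 -1.79793752e-04] 0.0855557776853562 -0.0187
scene {'mtx': [[450.79601851700056, 0.0, 253.42600287542646], [0.0, 450.79601851700056, 190.71930887192116], [0.0, 0.0, 1.0]], 'R': [[-0.4263936202865008, 0.9043240873768286, -0.019657710167710642], [0.552688041436968, 0.24326858723803765, -0.7970924183027823], [-0.7160477703558191, -0.3507397032747729, -0.6035372822909822]], 't': [0.21918689947652145, -0.20058946790470594, 1.6540153192487803]}
jig [([269.0, 223.4], 0.94)]
bar_near [([274.8, 207.5], 0.68), ([180.5, 153.0], 0.29)]
next_mark [([263.0, 221.4], 0.74)]
leaf_hinge [([267.5, 225.8], 0.89), ([273.9, 211.5], 0.31)]
table_top [([267.1, 225.7], 0.58)]
blank_top [([266.0, 227.1], 0.86)]
bush [([273.2, 212.9], 0.84), ([344.5, 217.3], 0.43)]
oil_bottle [([348.3, 218.0], 0.73)]
cordless_drill [([120.1, 144.1], 0.68), ([266.6, 225.5], 0.54)]
side {'mtx': [[394.6679276850996, 0.0, 256.9274522595128], [0.0, 394.6679276850996, 189.37620861303478], [0.0, 0.0, 1.0]], 'R': [[-0.8404377554468326, -0.54
[... 440 characters left out ...]
([229.6, 207.5], 0.79)]
bush [([214.4, 198.4], 0.75)]
oil_bottle [([218.7, 260.5], 0.93)]
cordless_drill [([329.7, 112.2], 0.63)]
wrist {'mtx': [[297.3186396354542, 0.0, 258.84708576786034], [0.0, 297.3186396354542, 191.24847006445574], [0.0, 0.0, 1.0]], 'hand_eye': [[-0.0004907984539615655, -0.9615751558817506, -0.27454139707494407, 0.06992584851570827], [0.9999998662676267, -0.0005167005218688527, 2.202945201888961e-05, -0.0002619323439143617], [-0.00016303865690209943, -0.27454134954785075, 0.9615752808838413, -0.14273940757325315], [0.0, 0.0, 0.0, 1.0]]}
jig []
bar_near []
next_mark []
leaf_hinge []
table_top []
blank_top []
bush []
oil_bottle []
cordless_drill [([235.6, 1.7], 0.67)]
1.5
```

View pics/scene0.png

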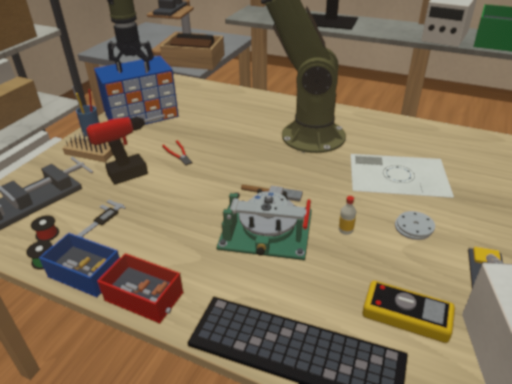

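View pics/side0.png

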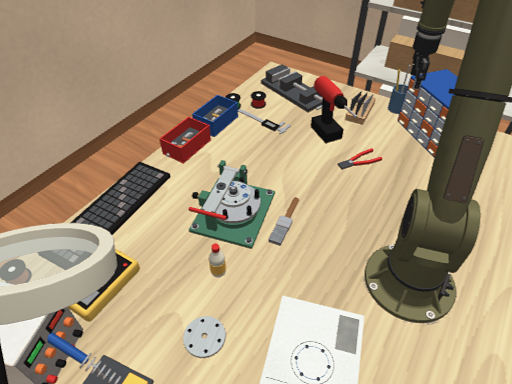

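Run:
```python
import cv2
a=cv2.imread('pics/scene0.png')[120:320,160:400]; cv2.imwrite('pics/sc_c.png',cv2.resize(a,None,fx=3,fy=3,interpolation=cv2.INTER_CUBIC))
a=cv2.imread('pics/side0.png')[120:310,130:340]; cv2.imwrite('pics/si_c.png',cv2.resize(a,None,fx=3,fy=3,interpolation=cv2.INTER_CUBIC))
```

```text
(no output)
```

View pics/sc_c.png

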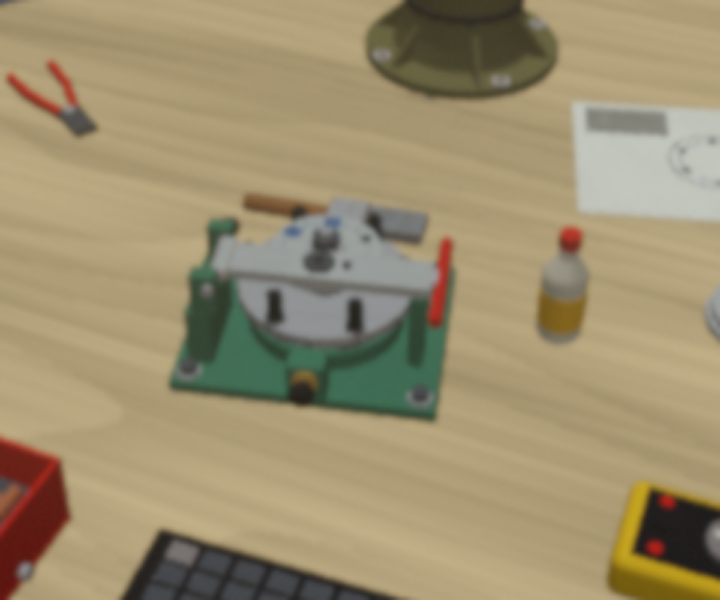

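View pics/si_c.png

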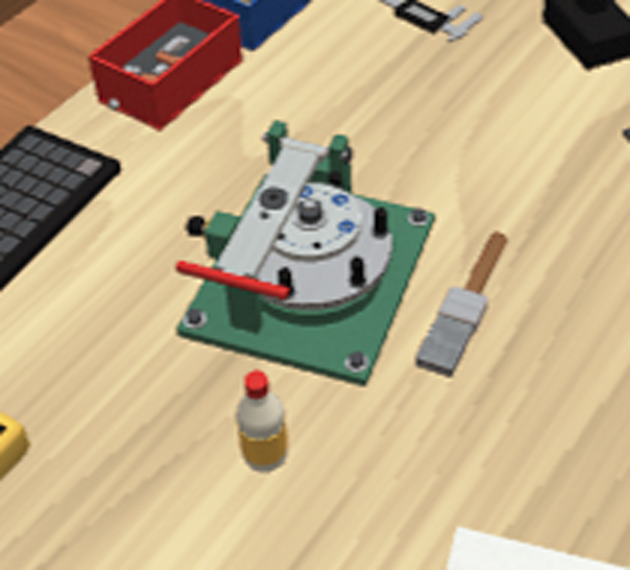

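Scene crop: jig at about (268,224), with the leaf shut and its red bar on the bottle side. Bar ends are at about (309,201) and (305,227). In the side view the bar runs from (226,217) to (190,209), the nut is at (234,188), and the blue spots are at (243,186) and (246,195). Next I fit the jig pose to these features.

```bash
cat > h.py <<'E'
import numpy as np, cv2
from scipy.optimize import least_squares
from scipy.spatial.transform import Rotation as Rot
from station import ctrl, get_state, vision, models
def J2W(p,j):
    x,y,a=j[:3]; c,s=np.cos(a),np.sin(a)
    return np.array([x+c*p[0]-s*p[1], y+s*p[0]+c*p[1], p[2]])
def proj(cam,X):
    ci=vision.camera_info(cam); c=np.array(ci['R'])@X+np.array(ci['t']); u=np.array(ci['mtx'])@c; return u[:2]/u[2]
def projw(X,tp,q):
    ci=vision.camera_info('wrist'); H=np.array(ci['hand_eye']); K=np.array(ci['mtx'])
    R=Rot.from_quat([q[1],q[2],q[3],q[0]]).as_matrix()
    pt=R.T@(X-np.array(tp)); pc=H[:3,:3].T@(pt-H[:3,3])
    r=np.hypot(pc[0],pc[1]); th=np.arctan2(r,pc[2]); return K[:2,2]+K[0,0]*th*pc[:2]/max(r,1e-9)
def down(ydir):  # ydir: world xy direction of tool y
    y=np.array([ydir[0],ydir[1],0.]);y/=np.linalg.norm(y); z=np.array([0,0,-1.]); x=np.cross(y,z)
    q=Rot.from_matrix(np.c_[x,y,z]).as_quat(); return np.array([q[3],q[0],q[1],q[2]])
def pol(r,d,z): return (r*np.cos(np.radians(d)),r*np.sin(np.radians(d)),z)
E
python3 - <<'E'
from h import *
ob=[('side',(226.3,217),(-.017,.105,.103)),('side',(189.7,208.7),(.093,.105,.103)),
('scene',(309,200.7),(-.017,.105,.103)),('scene',(305.3,227.3),(.093,.105,.103)),
('side',(243.3,186.3),pol(.038,240,.095)),('side',(245.7,195.3),pol(.038,180,.095)),
('scene',(270.7,194),pol(.038,180,.095)),('scene',(257.7,197),pol(.038,240,.095)),('side',(233.7,188.3),(0,0,.114)),('scene',(268.3,197.8),(0,0,.114)),
('side',(256.7,190),pol(.07,210,.09)),('side',(249,207),pol(.07,150,.09)),('side',(225,210),pol(.07,90,.09))]
f=lambda j:np.concatenate([proj(c,J2W(p,j))-np.array(uv) for c,uv,p in ob])
r=least_squares(f,[.55,-.1,0],loss='soft_l1'); print(r.x); print(f(r.x).reshape(-1,2).round(1))
np.save('jig.npy',r.x)
j=r.x
# triangulated check of bar near end
def tri(a,b):
    A=[]
    for cam,uv in (a,b):
        ci=vision.camera_info(cam); P=np.array(ci['mtx'])@np.c_[ci['R'],ci['t']]
        A+= [uv[0]*P[2]-P[0],uv[1]*P[2]-P[1]]
    X=np.linalg.svd(A)[2][-1]; return X[:3]/X[3]
for i,k in ((0,2),(1,3),(5,6),(4,7),(8,9)): print(tri(ob[i][:2],ob[k][:2]).round(4), J2W(ob[i][2],j).round(4))
E
```

```text
[0.5311463  0.05434096 0.26135068]
[[-0.5  0.8]
 [-0.5 -0.1]
 [-0.2 -1. ]
 [-0.2 -0.1]
 [-0.1 -0. ]
 [-0.1 -0.1]
 [-0.1 -0.4]
 [-0.2 -0.3]
 [-0.6 -0.5]
 [ 0.2 -1.3]
 [-0.1  0. ]
 [ 0.1 -0.4]
 [-0.1  0.4]]
[0.4886 0.1507 0.1018] [0.4876 0.1514 0.103 ]
[0.5929 0.1795 0.1022] [0.5939 0.1798 0.103 ]
[0.4945 0.0445 0.094 ] [0.4944 0.0445 0.095 ]
[0.5212 0.0178 0.0943] [0.5213 0.0176 0.095 ]
[0.5309 0.0531 0.11  ] [0.5311 0.0543 0.114 ]
```

The fit is good: about 1 px residual, and the triangulated heights match the text. Next I check IK along all the planned paths.

```bash
cat >> h.py <<'E'
import os
j=np.load('jig.npy') if os.path.exists('jig.npy') else None
DEP=.010  # TCP below bar axis
GX=-.003
def bar(th,dep=DEP,gx=GX): # TCP for leaf angle th
    return J2W((gx,-.088+.193*np.cos(th),.103+.193*np.sin(th)-dep),j)
ydir=lambda s,a=0:s*np.array([-np.sin(j[2]+a),np.cos(j[2]+a)])
E
python3 - <<'E'
from h import *
for s in (1,-1):
    q=down(ydir(s))
    for th in np.radians([0,30,60,90,105,110]):
        r=ctrl.ik(bar(th),q); print(s,round(np.degrees(th)),None if r is None else np.round(r,2))
    r=ctrl.ik(bar(1.85,-.08),q); print('up',None if r is None else np.round(r,2))
    # push
    for d in (128,150,172,185):
        a=np.radians(d)-np.pi/2+np.pi/2
        # tool y tangential: direction jig angle d+90
        t=s*np.array([-np.sin(j[2]+np.radians(d)),np.cos(j[2]+np.radians(d))])
        r=ctrl.ik(J2W(pol(.072,d,.068),j),down(t)); print('push',s,d,None if r is None else np.round(r,2))
E
```

```text
1 0 [ 0.2   0.63 -0.86  1.94  0.63  0.86  0.84]
1 30 [ 0.46  0.65 -1.26  1.82  0.67  1.18  0.81]
1 60 [ 0.63  0.61 -1.35  1.7   0.61  1.34  1.  ]
1 90 [ 0.7   0.52 -1.13  1.6   0.48  1.33  1.34]
1 105 [ 0.74  0.54 -1.07  1.56  0.48  1.33  1.44]
1 110 [ 0.75  0.55 -1.06  1.56  0.49  1.32  1.47]
up [ 0.75  0.5  -1.13  1.38  0.45  1.53  1.49]
push 1 128 [-0.1   0.51 -0.22  2.07  0.19  0.58 -2.67]
push 1 150 [ 0.    0.5  -0.3   2.11  0.27  0.57 -2.33]
push 1 172 [ 0.12  0.5  -0.39  2.12  0.34  0.58 -1.97]
push 1 185 [ 0.16  0.5  -0.4   2.12  0.35  0.58 -1.71]
-1 0 [ 0.01  0.55 -0.53  1.94  0.4   0.75 -2.07]
-1 30 [ 0.23  0.47 -0.79  1.82  0.39  1.01 -2.02]
-1 60 [ 0.34  0.4  -0.74  1.7   0.29  1.16 -1.78]
-1 90 [ 0.43  0.39 -0.62  1.6   0.24  1.23 -1.54]
-1 105 [ 0.46  0.42 -0.56  1.57  0.23  1.22 -1.45]
-1 110 [ 0.46  0.43 -0.52  1.56  0.22  1.22 -1.41]
up [ 0.48  0.38 -0.59  1.39  0.21  1.44 -1.41]
push -1 128 [ 0.24  0.59 -0.74  2.07  0.62  0.71  0.02]
push -1 150 [ 0.32  0.59 -0.8   2.11  0.66  0.71  0.4 ]
push -1 172 [ 0.42  0.6  -0.86  2.12  0.7   0.73  0.79]
push -1 185 [ 0.43  0.59 -0.82  2.12  0.67  0.71  1.08]
```

Run:
```python
from h import *
s=get_state(); ctrl.movel(s['tcp_pos']+np.array([0,0,.14]),max_speed=.3)
q=down(ydir(-1)); p=bar(0); p[2]=.30
print(get_state()['time'])
ctrl.movep(p,q)
s=get_state(); print(s['time'],s['tcp_pos'],p,s['qpos'].round(2) if hasattr(s['qpos'],'round') else s['qpos'])
im,d=vision.grab_frame('wrist')
big=cv2.resize(im,None,fx=1.5,fy=1.5)
for P in [(-.017,.105,.103),(.093,.105,.103),(0,0,.116),pol(.038,180,.095),pol(.038,240,.095),pol(.07,90,.09),pol(.07,150,.09),pol(.07,210,.09)]:
    u=projw(J2W(P,j),s['tcp_pos'],s['eef_rot']); print(P,u.round(1)); cv2.drawMarker(big,tuple(int(v*1.5) for v in u),(0,255,255),cv2.MARKER_CROSS,9,1)
cv2.imwrite('pics/w1.png',big); cv2.imwrite('pics/w1raw.png',im)
for t in ['bar_near','next_mark']: print(t,models.recognise('wrist',t)[:2])
```

```text
2.1167
4.8833 [0.50150743 0.1541682  0.29987465] [0.50111769 0.1550002  0.3       ] [ 0.36  0.45 -1.08  1.64  0.41  1.31 -2.1 ]
(-0.017, 0.105, 0.103) [258.3 180.7]
(0.093, 0.105, 0.103) [258.1  85.9]
(0, 0, 0.116) [349.1 169.2]
(np.float64(-0.038), np.float64(4.653657836759942e-18), 0.095) [342.1 195.5]
(np.float64(-0.019000000000000017), np.float64(-0.03290896534380866), 0.095) [367.7 180.9]
(np.float64(4.286263797015737e-18), np.float64(0.07), 0.09) [287.2 164.4]
(np.float64(-0.06062177826491071), np.float64(0.034999999999999996), 0.09) [313.3 211.5]
(np.float64(-0.060621778264910706), np.float64(-0.03500000000000001), 0.09) [364.8 210.7]
bar_near [{'point': [322.1, 137.0], 'p': 0.75}]
next_mark [{'point': [334.1, 173.7], 'p': 0.86}]
```

View pics/w1.png

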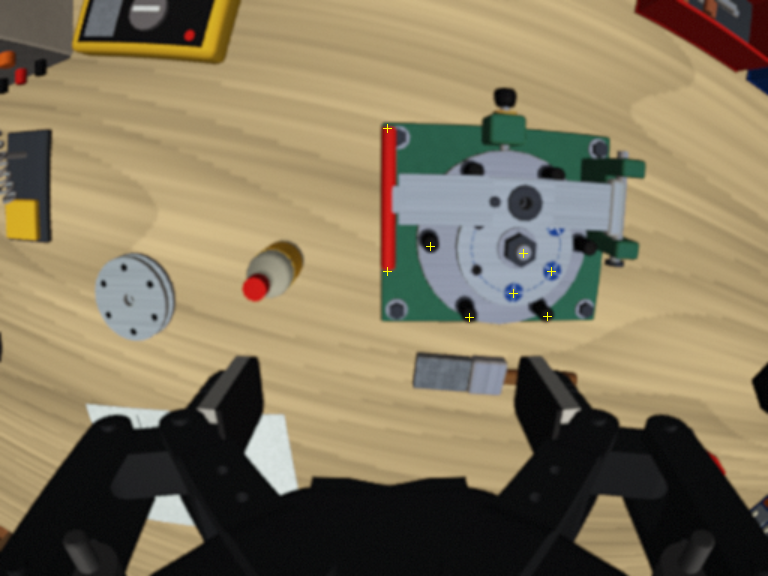

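The projected jig points land within 1–2 px on the wrist picture (bar at column 388, nut at (520,250) enlarged). Now I check the bottle clearance, then descend and grip.

Run:
```python
from h import *
A=[]
for cam,uv in (('side',(218,262)),('scene',(347.8,218))):
    ci=vision.camera_info(cam); P=np.array(ci['mtx'])@np.c_[ci['R'],ci['t']]
    A+= [uv[0]*P[2]-P[0],uv[1]*P[2]-P[1]]
X=np.linalg.svd(A)[2][-1]; X=X[:3]/X[3]; c,s=np.cos(j[2]),np.sin(j[2]); d=X[:2]-j[:2]
print('bottle',X,'jig frame',c*d[0]+s*d[1],-s*d[0]+c*d[1])
```

```text
bottle [0.44697383 0.25052154 0.04322749] jig frame -0.03062388898141663 0.21126761009643058
```

Run:
```python
from h import *
q=down(ydir(-1))
p=bar(0); ctrl.movel(p,q,max_speed=.2)
s=get_state(); print(s['time'],s['tcp_pos']-p,s['contact_force'])
ctrl.close_gripper(force=40)
s=get_state(); print(s['time'],s['width'],s['tcp_pos']-p,np.round(s['contact_force'],2))
im,_=vision.grab_frame('wrist'); cv2.imwrite('pics/w2.png',im)
im,_=vision.grab_frame('side'); cv2.imwrite('pics/s2.png',cv2.resize(im[120:310,130:340],None,fx=3,fy=3))
```

```text
6.2167 [0.00051308 0.00047457 0.00090137] [0.09576169 0.59026652 0.91531546]
6.8833 0.01038687012906418 [ 6.65250725e-05 -7.00777027e-05  1.95926517e-04] [-0.7  -0.54  3.8 ]
```

View pics/s2.png

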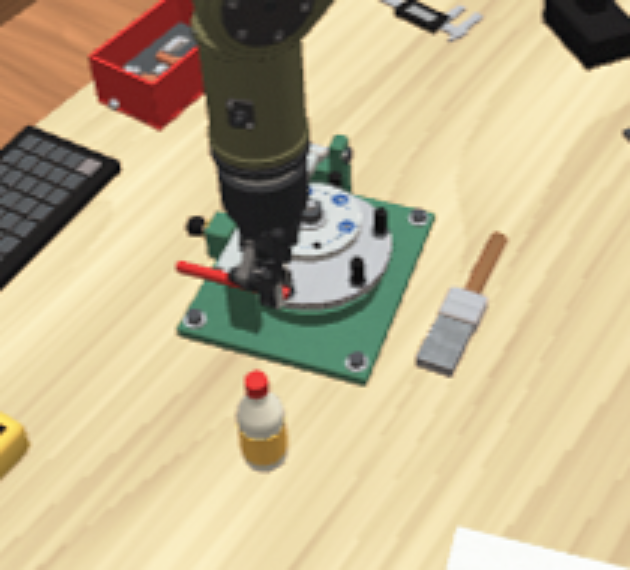

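View pics/w2.png

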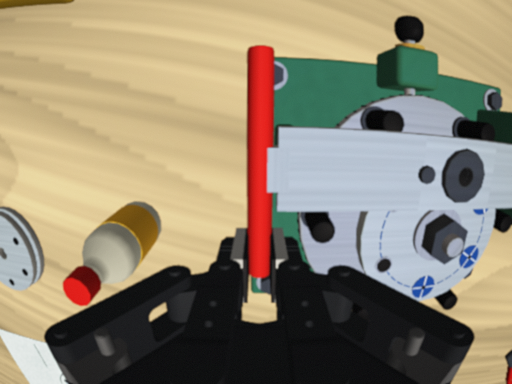

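The bar is held between the pads near its free end (pads at about (260,262) in the wrist view). Now I lift it along the arc.

Run:
```python
from h import *
q=down(ydir(-1))
for d in (8,16,25):
    p=bar(np.radians(d)); ctrl.movel(p,q,max_speed=.12)
    s=get_state(); print(d,round(s['time'],2),round(s['width'],4),(s['tcp_pos']-p).round(4),np.round(s['contact_force'],1),np.round(s['wrist_torque'],1))
im,_=vision.grab_frame('wrist'); cv2.imwrite('pics/w3.png',im)
```

```text
8 7.36 0.0101 [ 0.      0.0001 -0.0001] [ 0.4  2.  -2.7] [ 0.3 -0.1 -0.1]
16 7.73 0.0104 [-0.0001  0.0004 -0.0002] [-0.6  2.2 -1. ] [ 0.6  0.1 -0. ]
25 8.13 0.0099 [-0.0003  0.001  -0.0001] [-1.7  5.3 -0.5] [ 1.2  0.4 -0. ]
```

View pics/w3.png

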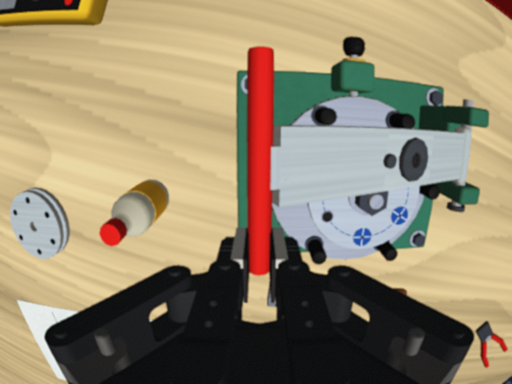

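Run:
```python
from h import *
q=down(ydir(-1))
for d in (35,45,55,65,75,85,95,101):
    p=bar(np.radians(d)); ctrl.movel(p,q,max_speed=.13)
    s=get_state(); f=s['contact_force']; print(d,round(s['time'],2),round(s['width'],4),(s['tcp_pos']-p).round(4),np.round(f,1),np.round(s['wrist_torque'],1))
    if np.linalg.norm(f)>30: print('STOP'); break
im,_=vision.grab_frame('wrist'); cv2.imwrite('pics/w4.png',im)
im,_=vision.grab_frame('side'); cv2.imwrite('pics/s4.png',cv2.resize(im[60:310,130:400],None,fx=2.2,fy=2.2))
```

```text
35 8.59 0.0104 [-0.0007  0.002   0.0002] [-3.   6.9  2.6] [1.7 0.8 0. ]
45 9.0 0.0097 [-0.0011  0.0032  0.0007] [-5.4  9.3  6.9] [ 2.1  1.4 -0. ]
55 9.41 0.0102 [-0.0013  0.004   0.0013] [-8.5  9.9 12.4] [ 2.5  2.  -0.2]
65 9.82 0.0098 [-0.001   0.0026  0.0016] [-9.2  5.9 17.4] [ 1.4  2.  -0.3]
75 10.22 0.0102 [-0.001   0.0012  0.0016] [-10.4   2.9  19. ] [ 0.7  2.2 -0.1]
85 10.63 0.0102 [-0.0007 -0.0007  0.0011] [-8.8 -0.  17.7] [-0.   1.8 -0.1]
95 11.04 0.0101 [-0.0007 -0.002   0.    ] [-6.5 -2.6 10.2] [-0.3  1.4  0. ]
101 11.35 0.0102 [-0.0008 -0.0023 -0.0007] [-4.9 -1.8  6.5] [-0.3  1.1 -0. ]
```

View pics/w4.png

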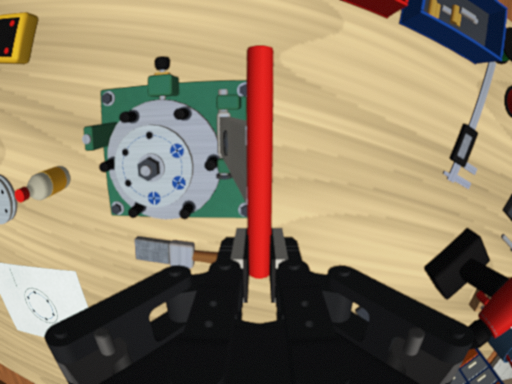

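View pics/s4.png

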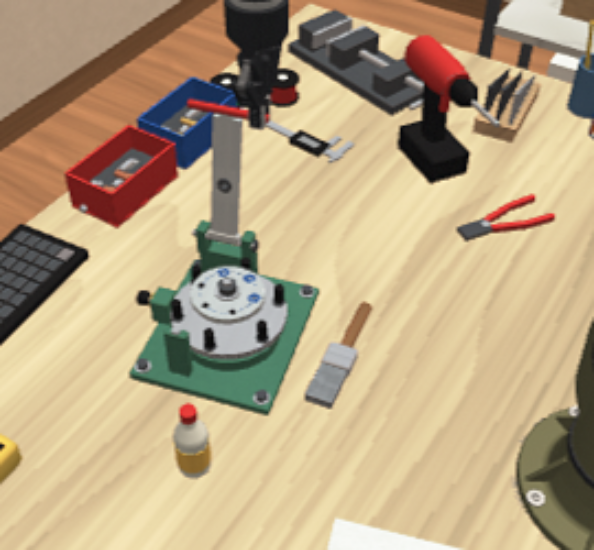

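Run:
```python
from h import *
q=down(ydir(-1))
p=bar(np.radians(105)); ctrl.movel(p,q,max_speed=.1)
print(get_state()['contact_force'].round(1))
ctrl.ungrasp(); s=get_state(); print(s['time'],s['contact_force'].round(1),s['width'])
ctrl.movel(p+[0,0,.07],q,max_speed=.2)
s=get_state(); print(s['time'],s['contact_force'].round(1),s['qpos'])
im,_=vision.grab_frame('wrist'); 
for P in [bar(1.85,0,-.017),bar(1.85,0,.093)]: print(projw(P,s['tcp_pos'],s['eef_rot']))
cv2.imwrite('pics/w5.png',im)
im,_=vision.grab_frame('side'); cv2.imwrite('pics/s5.png',cv2.resize(im[60:310,130:400],None,fx=2.2,fy=2.2))
for P in [bar(1.85,0,-.017),bar(1.85,0,.093)]: print((proj('side',P)-[130,60])*2.2)
```

```text
[-6.1 -1.7  3. ]
12.45 [-0.  -0.   0.2] 0.08511795771991858
12.95 [-0.6  0.3 -0.4] [ 0.7388999   0.49682418 -1.08942901  1.42679032  0.43875908  1.47778866
 -1.64851937]
[263.6708479  224.76546603]
[264.06199308  70.9339038 ]
[271.61626229 114.23303891]
[192.00681297  99.48971553]
```

View pics/w5.png

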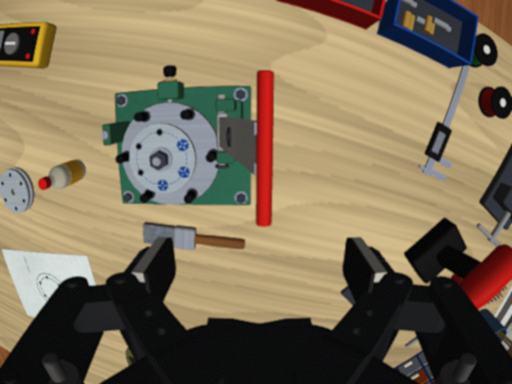

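View pics/s5.png

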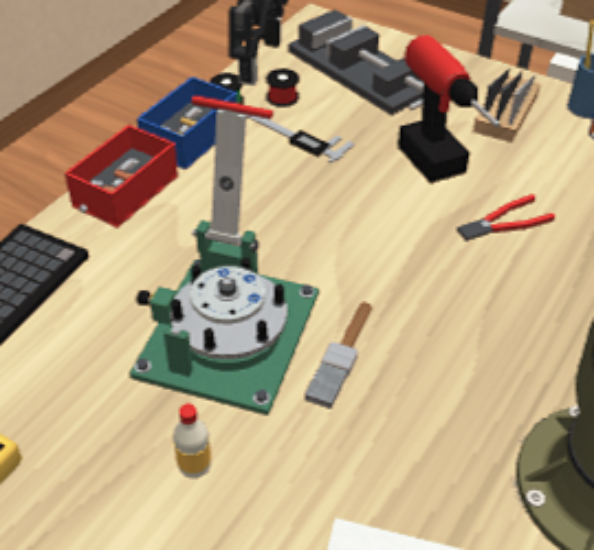

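Leaf lies back on its stop; the bar ends are at the predicted pixels, (264,225) and (264,71). Now the push at the 150° pin, from the robot's side.

```bash
cat >> h.py <<'E'
def push(d,r=.071,z=.068):
    a=j[2]+np.radians(d); t=-np.array([-np.sin(a),np.cos(a)])
    return J2W(pol(r,d,z),j),down(t)
E
python3 - <<'E'
from h import *
p,q=push(126,z=.30)
ctrl.movep(p,q); ctrl.close_gripper(); s=get_state(); print(s['time'],s['qpos'].round(2))
im,_=vision.grab_frame('wrist'); 
for d in (90,150,210):
  for z in (.06,.09):
    u=projw(J2W(pol(.07,d,z),j),s['tcp_pos'],s['eef_rot']); cv2.drawMarker(im,tuple(int(v) for v in u),(0,255,255),cv2.MARKER_CROSS,7,1)
cv2.imwrite('pics/w6.png',im)
p,q=push(126,z=.105); ctrl.movel(p,q,max_speed=.2)
s=get_state(); im,_=vision.grab_frame('wrist'); cv2.imwrite('pics/w7.png',im); print(s['time'],s['contact_force'].round(1))
E
```

```text
15.2917 [ 0.65  0.52 -1.43  1.72  0.52  1.37  0.01]
16.4667 [-0.5 -0.1  0.1]
```

View pics/w6.png

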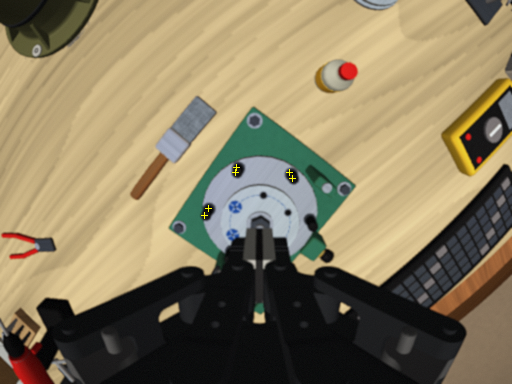

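View pics/w7.png

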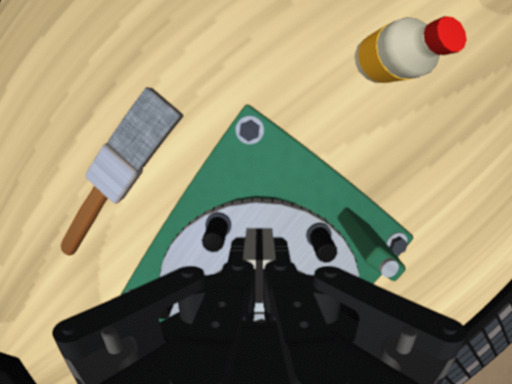

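Finger is between the 150° pin (214,232) and the 90° pin (322,242). Joint 3 is close to its limit, so I check the path before descending.

Run:
```python
from h import *
print(get_state()['qpos'].round(3))
for d in (126,140,150,160,170,176): print(d,ctrl.ik(*push(d)).round(2))
```

```text
[ 0.483  0.708 -1.203  2.02   0.807  0.999 -0.242]
126 [ 0.44  0.75 -1.14  2.06  0.88  0.94 -0.31]
140 [ 0.5   0.78 -1.21  2.09  0.92  0.97 -0.09]
150 [ 0.55  0.8  -1.26  2.1   0.95  1.    0.07]
160 [ 0.59  0.82 -1.31  2.11  0.97  1.03  0.23]
170 [ 0.63  0.85 -1.35  2.12  0.99  1.07  0.4 ]
176 [ 0.65  0.87 -1.38  2.12  1.01  1.09  0.51]
```

Run:
```python
from h import *
ctrl.movel(*push(126),max_speed=.15); print(get_state()['contact_force'].round(1))
for d in (132,138,145,152,158,163,167):
    p,q=push(d); ctrl.movel(p,q,max_speed=.08)
    s=get_state(); f=s['contact_force']; print(d,round(s['time'],2),(s['tcp_pos']-p).round(4),f.round(1))
    if np.linalg.norm(f)>25: print('STOP'); break
ctrl.pause(.3)
im,_=vision.grab_frame('wrist'); cv2.imwrite('pics/w8.png',im)
im,_=vision.grab_frame('side'); cv2.imwrite('pics/s8.png',cv2.resize(im[120:310,130:340],None,fx=3,fy=3))
```

```text
[-0.3  0.8  0.1]
132 17.18 [0.0005 0.0002 0.0009] [0.1 0.5 0.1]
138 17.43 [0.0015 0.0025 0.0012] [ 2.9  6.1 -0.9]
145 17.71 [0.0013 0.0021 0.0012] [2.3 5.7 2.8]
152 17.98 [0.001  0.002  0.0009] [ 1.7  7.9 -0.5]
158 18.24 [0.0007 0.0012 0.0006] [1.2 4.6 2. ]
163 18.49 [-0.0004 -0.0009 -0.0003] [-0.4  0.2 -0.5]
167 18.74 [-0.0002 -0.0005 -0.0002] [-0.1 -0.1  0.9]
```

View pics/w8.png

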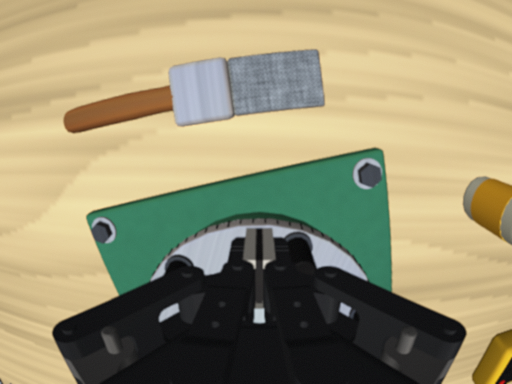

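View pics/s8.png

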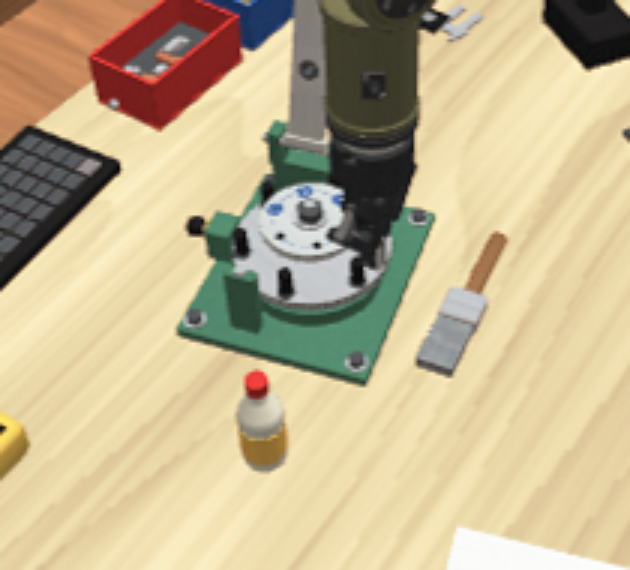

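The table snapped on, but the following pin is right behind the finger. I move the finger midway between the pins, give the table time to settle, and lift out.

Run:
```python
from h import *
p,q=push(176); ctrl.movel(p,q,max_speed=.08); s=get_state(); print(s['contact_force'].round(1))
ctrl.pause(.3)
im,_=vision.grab_frame('wrist'); cv2.imwrite('pics/w9.png',im)
p[2]=.20; ctrl.movel(p,q,max_speed=.25)
s=get_state(); print(s['time'],s['contact_force'].round(1),s['qpos'].round(2))
for cam,box in (('side',(120,310,130,340)),('scene',(120,300,160,400))):
    im,_=vision.grab_frame(cam); cv2.imwrite(f'pics/{cam}9.png',im)
    a,b,c,d=box; big=cv2.resize(im[a:b,c:d],None,fx=3,fy=3,interpolation=cv2.INTER_CUBIC)
    for P in [pol(.038,0,.095),pol(.038,240,.095),pol(.038,300,.095),pol(.07,90,.09),pol(.07,150,.09),pol(.07,30,.09),pol(.07,210,.09)]:
        u=(proj(cam,J2W(P,j))-[c,a])*3; cv2.drawMarker(big,tuple(int(v) for v in u),(0,255,255),cv2.MARKER_CROSS,9,1)
    cv2.imwrite(f'pics/{cam}9c.png',big)
    print(models.recognise(cam,'next_mark')[:2], proj(cam,J2W(pol(.038,0,.095),j)))
```

```text
[ 0.  -0.4 -0.4]
20.475 [-0.6 -0.2  0.1] [ 0.74  0.6  -1.4   1.95  0.65  1.16  0.85]
[{'point': [235.1, 202.4], 'p': 0.71}] [221.37336693 189.57558367]
[{'point': [261.3, 212.8], 'p': 0.56}] [266.24851362 211.23738825]
```

View pics/side9c.png

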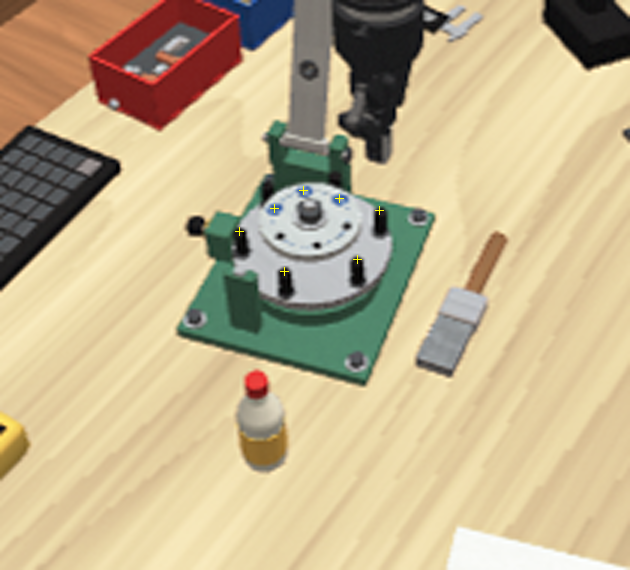

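View pics/scene9c.png

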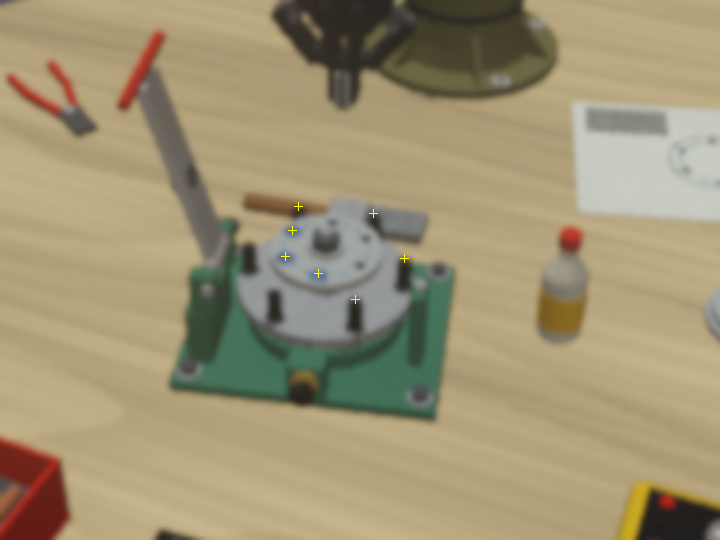

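The table is in the next detent: blue spots now sit on the 0°, 240° and 300° predictions, and the pins are on their marks. Back to the bar from above.

Run:
```python
from h import *
s=get_state(); p=np.array(s['tcp_pos']); p[2]=.40
ctrl.movel(p,max_speed=.25); print(get_state()['qpos'].round(2))
ctrl.ungrasp()
ctrl.set_joints([0.7388999,0.49682418,-1.08942901,1.42679032,0.43875908,1.47778866,-1.64851937])
q=down(ydir(-1)); s=get_state(); print(s['time'],s['tcp_pos']-bar(1.85),s['contact_force'].round(1))
p=bar(1.85); ctrl.movel(p+[0,0,.07],q)
im,_=vision.grab_frame('wrist'); cv2.imwrite('pics/w10.png',im)
ctrl.movel(p,q,max_speed=.15); s=get_state(); print(s['time'],s['contact_force'].round(1))
ctrl.close_gripper(force=40); s=get_state(); print(s['time'],s['width'],s['contact_force'].round(1))
im,_=vision.grab_frame('wrist'); cv2.imwrite('pics/w11.png',im)
```

```text
[ 0.83  0.36 -1.4   1.57  0.35  1.52  1.18]
24.8167 [-0.00078847  0.00333157  0.07129397] [-0.9  0.2 -0.3]
25.7333 [-0.2 -0.6  0.2]
26.4 0.01017403744660022 [-0.4  0.1  3.8]
```

View pics/w11.png

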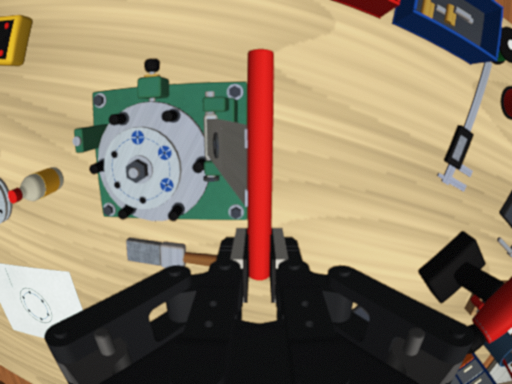

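Run:
```python
from h import *
q=down(ydir(-1))
for d in (98,90,80,70,60,50,40,30,22,15,9,4,1.5):
    p=bar(np.radians(d)); ctrl.movel(p,q,max_speed=.12 if d>20 else .06)
    s=get_state(); f=s['contact_force']; print(d,round(s['time'],2),round(s['width'],4),(s['tcp_pos']-p).round(4),np.round(f,1),np.round(s['wrist_torque'],1))
    if np.linalg.norm(f)>32 or s['width']<.007: print('STOP'); break
im,_=vision.grab_frame('wrist'); cv2.imwrite('pics/w12.png',im)
im,_=vision.grab_frame('side'); cv2.imwrite('pics/s12.png',cv2.resize(im[120:310,130:340],None,fx=3,fy=3))
```

```text
98 26.82 0.0102 [0.     0.0003 0.0005] [-0.9 -1.8  6.4] [-0.4  0.3 -0.1]
90 27.2 0.0103 [ 0.0003 -0.0001  0.0006] [-2.4 -2.  10.1] [-0.2  0.5 -0.1]
80 27.63 0.0105 [ 0.0004 -0.      0.0005] [-1.3  1.5  9.5] [ 0.3  0.4 -0. ]
70 28.07 0.0103 [ 0.0007 -0.0004  0.0004] [-1.4  2.7  8.3] [ 0.3  0.  -0.1]
60 28.5 0.0102 [ 0.0008 -0.0004  0.    ] [2.1 2.8 4.1] [ 0.4 -0.5 -0.1]
50 28.93 0.0101 [ 0.0008 -0.0005 -0.0003] [3.3 2.  0.4] [ 0.4 -0.9 -0. ]
40 29.37 0.0101 [ 0.0007 -0.0003 -0.0004] [ 4.6  2.9 -0.5] [ 0.5 -1.   0. ]
30 29.8 0.0097 [ 0.0006 -0.0002 -0.0006] [ 5.1  2.2 -1.2] [ 0.3 -1.1 -0. ]
22 30.18 0.0101 [ 0.0005  0.0001 -0.0009] [ 5.5  3.3 -0.2] [ 0.4 -1.  -0.1]
15 30.72 0.01 [ 0.0003  0.     -0.0011] [ 5.1  1.9 -0.3] [ 0.3 -1.1 -0. ]
9 31.2 0.0101 [ 0.0003  0.0001 -0.0014] [ 5.7  2.6 -0.6] [ 0.3 -1.3 -0.1]
4 31.63 0.0102 [ 0.0003  0.0001 -0.0015] [ 6.   2.1 -0.8] [ 0.4 -1.4 -0.1]
1.5 31.93 0.0104 [ 0.0004  0.     -0.0016] [ 6.7  1.6 -1. ] [ 0.3 -1.5  0. ]
```

View pics/w12.png

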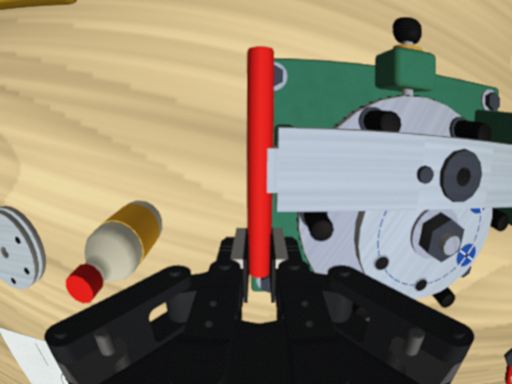

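View pics/s12.png

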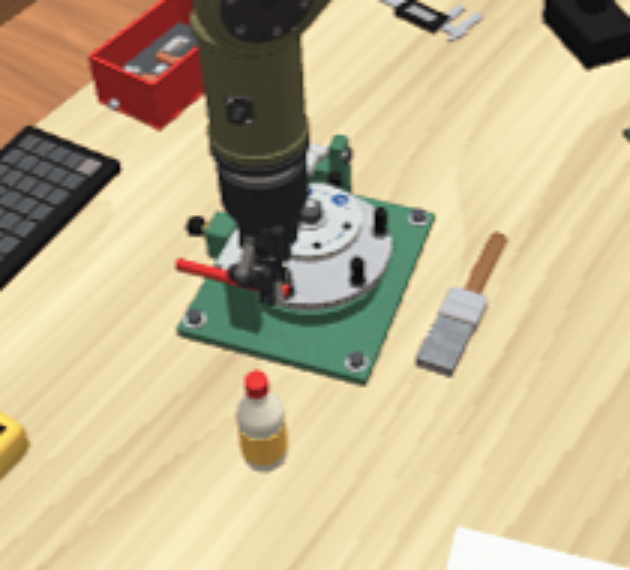

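Run:
```python
from h import *
q=down(ydir(-1))
for dz in (.003,.0015,0,-.001,-.002):
    p=bar(0)+[0,0,dz]; ctrl.movel(p,q,max_speed=.03)
    s=get_state(); f=s['contact_force']; print(dz,round(s['time'],2),(s['tcp_pos']-p).round(4),np.round(f,1))
    if f[2]>9: break
im,_=vision.grab_frame('side'); cv2.imwrite('pics/s13.png',cv2.resize(im[120:310,130:340],None,fx=3,fy=3))
```

```text
0.003 32.27 [ 0.0004 -0.     -0.0015] [ 6.8  1.3 -1.6]
0.0015 32.52 [ 0.0004 -0.     -0.0008] [5.2 1.7 5.4]
0 32.77 [0.0004 0.0001 0.0002] [ 1.8 -2.5 16.8]
```

Firm contact on the rest post: 17 N of downward push builds up within 3 mm. Now release and retreat.

Run:
```python
from h import *
q=down(ydir(-1))
ctrl.ungrasp(); s=get_state(); print(s['time'],s['width'],s['contact_force'].round(1))
p=np.array(s['tcp_pos']); p[2]=.30; ctrl.movel(p,q,max_speed=.15)
s=get_state(); print(s['time'],s['contact_force'].round(1))
im,_=vision.grab_frame('wrist'); big=cv2.resize(im,None,fx=1.5,fy=1.5)
for P in [(-.017,.105,.103),(.093,.105,.103),(0,0,.116),pol(.038,240,.095),pol(.07,90,.09),pol(.07,150,.09),pol(.07,210,.09)]:
    u=projw(J2W(P,j),s['tcp_pos'],s['eef_rot']); cv2.drawMarker(big,tuple(int(v*1.5) for v in u),(0,255,255),cv2.MARKER_CROSS,9,1)
cv2.imwrite('pics/w14.png',big)
s0=cv2.imread('pics/scene0.png'); t0=cv2.imread('pics/side0.png')
for cam,im0 in (('scene',s0),('side',t0)):
    im,_=vision.grab_frame(cam); cv2.imwrite(f'pics/{cam}14.png',im); cv2.imwrite(f'pics/{cam}14c.png',cv2.resize(im[120:310,130:390],None,fx=3,fy=3,interpolation=cv2.INTER_CUBIC))
```

```text
33.5417 0.08538707382774458 [ 0.1 -0.1 -0.3]
35.075 [ 0.1  0.2 -0.7]
```

View pics/w14.png

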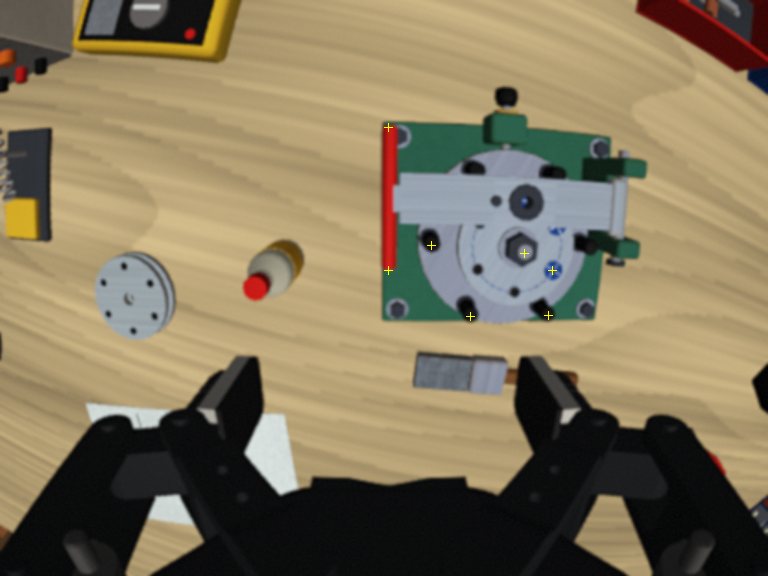

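View pics/side14c.png

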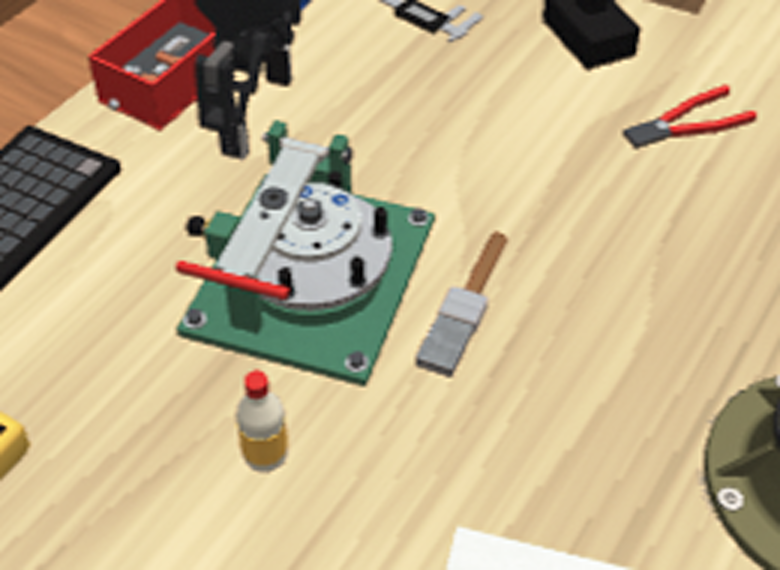

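View pics/scene14.png

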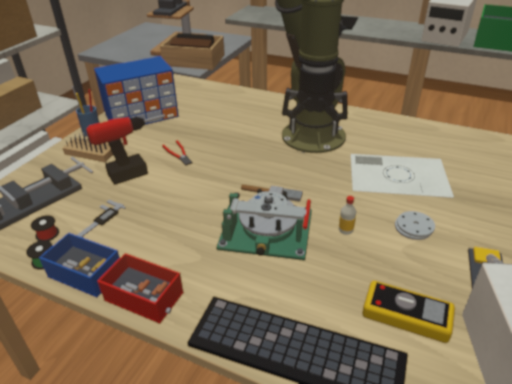

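The leaf is back in exactly its starting pixels (bar (387,127) to (389,270)). The blue mark shows through the bush at (526,202), two blue spots are left beside the leaf, and the bystanders haven't moved. Handing in.

```bash
python3 -c "
from station import ticket,get_state
print(get_state()['time']); print(ticket.close_job())"
```

```text
35.225
the job is handed in; nothing more can be done
None
```

The jig is ready for its fourth hole, and the job was handed in at 35.2 s; no verdict was reported.

- **Opening:** I gripped the free end of the red bar, swung the leaf over and let it rest on its back stop. The bar ends then showed within about 2 px of where they should be.
- **Indexing:** I pushed the table by the pin at 150°, with at most about 8 N. It passed half way and clicked into the next place.
- **Closing:** I regripped the bar and brought the leaf down under control. It met the rest post with 17 N of push, and then I let go and backed away.

**Last checks:**
- The leaf and bar lie where they did at the start.
- The blue mark shows through the bush, and the pins sit on their detent places within 1–2 px (about 1–2 mm). I judged the 3 mm limit by eye and did not measure it.
- The bystanders look unmoved in the overall views, and the gripper is clear with almost no force on it.

**Disagreements:** The network put the next mark up to 19 px from its computed place after indexing, and it put the bar's near end on the leaf in the wrist picture. I relied on the fitted jig pose and the pictures instead. The finger opening read 10 mm on the 12 mm bar.

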